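# Fit up a weld-on hinge and hold its leaf in line for the pin

### The job

Fit up this hinge so that a workmate can drive its pin: press the square jamb tube down into both forks of the fixture, with its knuckles on the side away from the sprung jaw, until it sits fully home and the jaw has snapped shut over it. Then take the loose hinge leaf off its packer and bring its single knuckle, right way up, in between the jamb's two knuckles so that the three pin holes line up, the leaf level and pointing straight out from the jamb. Finish while holding it there in the gripper alone, without forcing it against the jamb, and leave the hinge pin and the welding magnet where they are.

Things in the scene. Friction and masses are not known exactly. Their poses are not given: they have to be found in the camera images.
- fixture: Grey steel fit-up fixture bolted to the table, its place and yaw vary. Origin: at table height under the middle of the tube's place; y along the tube's place, z up, +x the sprung jaw's side, -x (about facing the robot) the open side where the knuckles go. Base plate 8 mm thick, x -31 to +55, y +-142 mm. A seated tube has its underside 40 mm and its top 65 mm above the table.
- fork_a (a point): Middle of the floor of the U-shaped fork beside the jaw: (0, -75, +40) mm in the fixture's frame. Both forks are 14 mm long in y; cheeks 29 mm apart inside to 72 mm above the table, then lips flaring to about 40 mm apart at 86 mm.
- fork_b (a point): Middle of the floor of the other fork, at (0, +122, +40) mm in the fixture's frame.
- jaw_nose (a point): Nose of the shut jaw: (+7.5, -55, +68) mm in the fixture's frame (does not move with the jaw). The jaw is 11 mm wide in y and reaches 98 mm above the table; its inner face slopes from x = +22 mm at the top down to the nose, which overhangs the seated tube's top edge by 5 mm, 2 to 3 mm above it.
- jaw (a joint): Sprung jaw of the fixture, hinged near the base about the fixture's y: 0 = shut (its rest), grows (rad) as it is pushed out to +x, 0.7 at most. Spring torque 0.19 N m at 0 plus 0.75 N m/rad. The tube pressed straight down between the cheeks opens it to about 0.13 rad with some 10 to 20 N, its own weight included; it springs back over the tube's top edge when that is home.
- jamb: Brown square steel tube, 25 x 25 mm, 280 mm long, 0.35 to 0.7 kg, loose, at first lying on the table. Origin: middle of its underside; y along it, z up, knuckles on its -x side. Free to grip across its width from y = -25 to +15 mm. In the fixture its axes lie along the fixture's, origin over the fixture's (up to 20 mm off along y is fine); its start is turned at most 0.8 rad from that.
- jamb_gap (a point): On the jamb's pin axis (along y), midway between its knuckles: (-23, +55, +34) mm in the jamb's frame, axes as the jamb's. A bright 60 x 8 mm hinge leaf is welded on the tube's top from y = +25 to +85 mm; its two knuckles, 18 mm outside, 11 mm bore, 17 mm long, overhang to -x, with a 26 mm gap between them.
- leaf: Loose bright steel hinge leaf, 0.15 to 0.3 kg: plate 48 (x) by 60 (y) by 8 mm, one knuckle on its +x edge standing 10 mm above the plate. Origin: centre of the plate's underside, +x to the knuckle, z up, balance point x = +4 mm. Starts flat, knuckle up, on the packer 22 mm above the table; grip it across its 60 mm width. Mated, its axes lie along the jamb's.
- leaf_bore (a point): Middle of the leaf's pin hole (along y): (+36, 0, +9) mm in the leaf's frame, axes as the leaf's. Its knuckle is 18 mm outside, 11 mm bore, 22 mm long. Lined up with point jamb_gap it has 2 mm play at each end and 1.5 mm to the edge of the jamb's leaf.
- packer: Fixed steel packing block under the leaf, 40 x 36 x 22 mm high, origin at the centre of its underside, narrower than the leaf so that fingers go down on both sides.
- hinge_pin: The hinge pin, not used yet: 10 mm thick, 80 mm tall, standing on its 18 mm head. Leave alone.
- weld_magnet: Dark triangular welding magnet, 90 x 90 x 16 mm, lying flat. Leave alone.

How it is judged:
By the outcome, as a careful person would: the job done as asked, in the order asked, and still so for the second after the job is handed in, while the arm keeps its last pose, push and grip.
It also fails if it takes over 59 s, if anything falls off the work surface, if the arm or the gripper's body presses on something with over 40 N, if the wrist force passes 120 N, or if a joint passes its speed limit or range.

### The arm

A 6-joint arm with a two-finger parallel gripper is mounted at the origin on the work surface. World frame = base frame: x ahead of the robot, y to its left, z up, the work surface at z = 0. Lengths are in m, angles in rad, forces in N, time in s.
With the tool pointing down it reaches from about 0.25 to 0.775 m from the base axis. Payload 4 kg.
Tool frame: the origin (TCP) lies at the very end of the fingers, on their centre line; the grasp point (between the pads) lies 19 mm behind it (robot.tcp_to_grasp is the distance from the TCP to the grasp point, in m); z points along the fingers, y is the line along which they close (so a half turn about z gives the same grasp; the last joint's range is limited). The gripper opens to 94 mm and grips with 3 to 60 N. Pads are 16 mm wide; open, the fingers measure 119 mm over their backs; the gripper's body (75 mm by 177 mm) begins 78 mm behind the grasp point.
Start: joints at [1.184, 0.087, 1.371, -0, 1.684, -0.103], TCP at [0.154, 0.528, 0.206] pointing down, gripper open.
Joint ranges: [-3.1, 3.1], [-0.76, 2.03], [0.27, 2.55], [-1.08, 4.22], [0.17, 2.65], [-2.57, 2.57]. Speed limits (rad/s): [2.79, 2.79, 3.14, 3.14, 3.14, 3.14].

### API

Orientations are given as [roll, pitch, yaw] about the fixed x, y, z axes, in that order (R = Rz(yaw) Ry(pitch) Rx(roll)).
In Python, from bench import robot gives the robot as it stands.
- The arm moves only by the shell command python3 nudge.py 'ROWS'. ROWS is rows parted by semicolons, their numbers by spaces, 1 to 20 of them, each of 5 numbers: the finger opening in m, then dx, dy, dz in m, then a turn about the tool's z in rad; each row shifts and turns the commanded pose from where the row before left it, along the tool's axes as they then stand; what a row does not reach is not made up. A row lasts 1/12 s, in which the tool goes at most 0.0417 m and 0.125 rad, less where a joint would pass 70% of its speed; a pose out of reach is approached as far as the arm can. The fingers move at their own pace and stop on an object; the grip force is fixed at half the most. Time passes only in rows, so rows that do not move let the fingers close. It prints the time, the measured TCP pose, the force, the opening and the grip force at its end.
- robot.get_obs(): the state, without advancing time (a new reading comes with each control period).
- robot.snapshot(name): name is "scene" or "top"; returns a dict with "color" (400x640x3 uint8, blue, green, red), "fx", "fy", "cx", "cy" (pixels), "k1" (the pictures are not rectified: a ray, as slopes to the right and down, at radius r is drawn at 1 + k1 r^2 times it, then the intrinsics apply), "extrinsics" (4x4, takes a point from world to camera coordinates). Camera axes: x right, y down, z forward; pixel columns grow to the right and rows downward; lengths in m; the calibration is good to about 2 mm. A picture is of the moment at which its call begins. There is no depth.
- robot.close_job(): hands the job in; it is judged then, once.
The state is a dict: "time": time; "joint_positions": joint angles; "qvel": joint speeds; "joint_torque": joint torques, N m; "tool_pos": TCP position; "ee_rot": TCP orientation; "wrist_force": force on the tool from outside, world axes, zero at the start; "wrist_torque": the same for the moment, N m; "width": finger opening in m; "finger_force": force on a finger pad.
Only numpy, scipy, OpenCV 4.12 (cv2) and the standard library are available. Lean on these libraries where they do the work, as an engineer would, in place of code of your own. Each camera call takes 0.05 s, during which the arm holds its last target. There are 200 camera calls.

## Working session

There is one attempt and no reset: what is moved stays moved. The work goes in short steps, Python scripts to look and compute and a shell command to move; the robot and the scene stay as the last step left them, time stands still between calls to the robot, and variables do not carry over. Pictures are saved under pics/ and viewed, at most 10 in all, crops included, and the job is handed in when it is done.

```bash
ls; mkdir -p pics
cat > h.py <<'E'
import numpy as np, cv2
from bench import robot
def snap(n,f=None):
    s=robot.snapshot(n)
    if f: cv2.imwrite('pics/'+f,s['color'])
    return s
E
python3 - <<'E'
from h import *
for n in('scene','top'):
    s=snap(n,n+'0.png'); print({k:(np.round(v,4) if k!='color' else 0) for k,v in s.items()})
print(robot.get_obs())
E
```

```text
bench.py
nudge.py
pics
{'color': 0, 'fx': np.float64(431.5294), 'fy': np.float64(431.5294), 'cx': np.float64(318.3114), 'cy': np.float64(200.481), 'k1': np.float64(-0.0995), 'extrinsics': array([[ 0.5304,  0.8477,  0.0055, -0.3359],
       [ 0.5834, -0.3603, -0.7279, -0.2527],
       [-0.615 ,  0.3893, -0.6857,  1.2119],
       [ 0.    ,  0.    ,  0.    ,  1.    ]])}
{'color': 0, 'fx': np.float64(436.1906), 'fy': np.float64(436.1906), 'cx': np.float64(315.9465), 'cy': np.float64(203.3177), 'k1': np.float64(-0.0575), 'extrinsics': array([[ 0.0074, -0.9999,  0.0078,  0.0321],
       [-0.982 , -0.0088, -0.1888,  0.5262],
       [ 0.1889, -0.0063, -0.982 ,  1.0547],
       [ 0.    ,  0.    ,  0.    ,  1.    ]])}
{'time': 0.1, 'joint_positions': array([ 1.18387215e+00,  8.78830739e-02,  1.37205258e+00, -8.78777388e-06,
        1.68356817e+00, -1.03077242e-01]), 'qvel': array([ 1.42091211e-03, -2.30059075e-03, -2.89454879e-03, -7.44248002e-06,
        1.60078777e-04,  3.46477532e-04]), 'joint_torque': array([ 2.34122839e-03, -3.41251910e+01, -3.03301764e+01,  7.19640311e-02,
        3.04553902e-02, -1.19968663e-04]), 'tool_pos': array([0.1538463 , 0.52755892, 0.20444576]), 'ee_rot': array([-3.13969073e+00, -1.87961294e-04,  2.85774456e+00]), 'wrist_force': array([-1.1405156 , -0.16821498,  0.03912407]), 'wrist_torque': array([ 0.03265169,  0.01386218, -0.02458759]), 'finger_force': 0.0, 'width': 0.09380445354659475}
```
View pics/scene0.png

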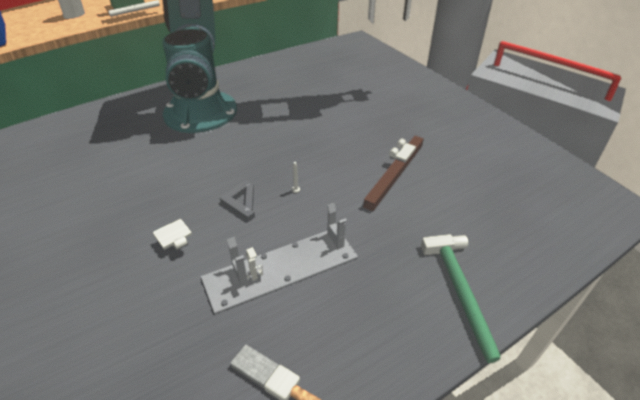

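View pics/top0.png

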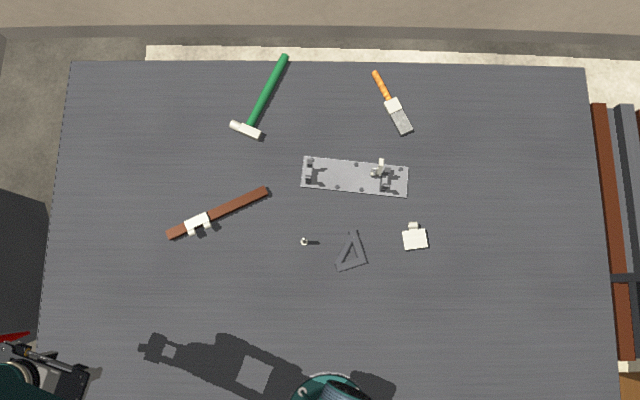

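Top view: jamb about (168..268, 188..236) with its leaf at (198,222), fixture (301..408, 156..197) with the jaw near (380,170), leaf at (415,237), pin (305,241), magnet (350,252). The scene view shows the jamb at (370..422, 140..205), the fixture at (205..355, 230..305) and the leaf at (172,235). Next I'll zoom in on both.

Add to h.py:
```python
def KD(s): return np.array([[s['fx'],0,s['cx']],[0,s['fy'],s['cy']],[0,0,1.]]),np.array([s['k1'],0,0,0.])
def und(s,p):
    K,_=KD(s); q=(np.atleast_2d(np.float64(p))-[s['cx'],s['cy']])/s['fx']
    rd=np.linalg.norm(q,axis=1); r=rd.copy()
    for _ in range(30): r=rd/(1+s['k1']*r*r)
    return q*(r/np.maximum(rd,1e-12))[:,None]
def ray(s,p):
    E=s['extrinsics'];q=und(s,p);d=np.c_[q,np.ones(len(q))]@E[:3,:3]
    return -E[:3,:3].T@E[:3,3], d/np.linalg.norm(d,axis=1)[:,None]
def onz(s,p,z):
    c,d=ray(s,p); return c+d*((z-c[2])/d[:,2])[:,None]
def proj(s,P):
    E=s['extrinsics'];P=np.atleast_2d(P)@E[:3,:3].T+E[:3,3];q=P[:,:2]/P[:,2:]
    return q*(1+s['k1']*(q**2).sum(1))[:,None]*s['fx']+[s['cx'],s['cy']]
def tri(s1,p1,s2,p2):
    c1,d1=ray(s1,p1);c2,d2=ray(s2,p2);o=[]
    for a,b in zip(d1,d2):
        t=np.linalg.lstsq(np.c_[a,-b],c2-c1,rcond=None)[0];A=c1+t[0]*a;B=c2+t[1]*b
        o.append(np.r_[(A+B)/2,np.linalg.norm(A-B)])
    return np.array(o)
def crop(s,x,y,w,h,k): return cv2.resize(s['color'][y:y+h,x:x+w],None,fx=k,fy=k,interpolation=cv2.INTER_CUBIC)
```

Run:
```python
from h import *
t=snap('top');s=snap('scene')
print(ray(t,[0,0])[0],ray(s,[0,0])[0])
a=crop(t,295,145,120,60,6.6); b=np.hstack([crop(t,155,175,125,75,4.6),crop(t,395,212,45,45,4.6)[:0+207]]) 
b=np.hstack([crop(t,155,178,125,70,4.5),crop(t,392,212,48,70,4.5)])
im=np.zeros((400+316,800,3),np.uint8)
W=cv2.resize
cv2.imwrite('pics/t1.png',cv2.copyMakeBorder(np.vstack([crop(t,295,148,125,55,6.4),np.pad(b[:240],((0,0),(0,800-b.shape[1]),(0,0)))]),0,0,0,0,0))
A=crop(s,195,195,170,120,4.7)[:564,:799]
cv2.imwrite('pics/s1.png',A)
B=np.hstack([crop(s,355,130,80,85,5),crop(s,145,210,60,85,5)]);cv2.imwrite('pics/s2.png',B);print(B.shape)
```

```text
[0.31728702 0.04337621 1.13483809] [ 1.07090621 -0.27806576  0.64895664]Traceback (most recent call last):
  File "<stdin>", line 4, in <module>
    return _nx.concatenate(arrs, 1, dtype=dtype, casting=casting)
           ~~~~~~~~~~~~~~~^^^^^^^^^^^^^^^^^^^^^^^^^^^^^^^^^^^^^^^
ValueError: all the input array dimensions except for the concatenation axis must match exactly, but along dimension 0, the array at index 0 has size 345 and the array at index 1 has size 207
```

Run:
```python
from h import *
t=snap('top');s=snap('scene')
b=np.hstack([crop(t,155,180,125,60,4),crop(t,395,210,50,60,4)])
cv2.imwrite('pics/t1.png',np.vstack([crop(t,295,148,125,55,6.4),np.pad(b,((0,0),(0,800-b.shape[1]),(0,0)))]))
cv2.imwrite('pics/s1.png',crop(s,195,195,170,120,4.7)[:564,:799])
```

```text
(no output)
```

View pics/t1.png

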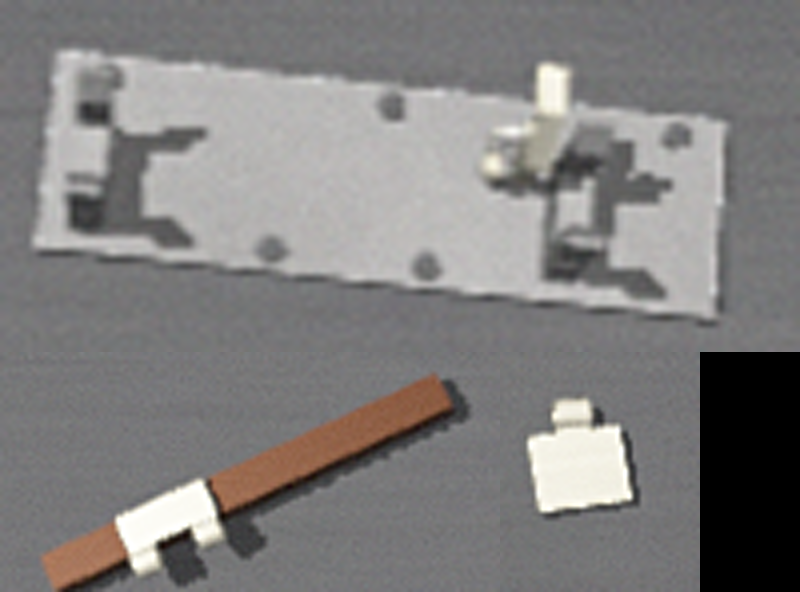

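View pics/s1.png

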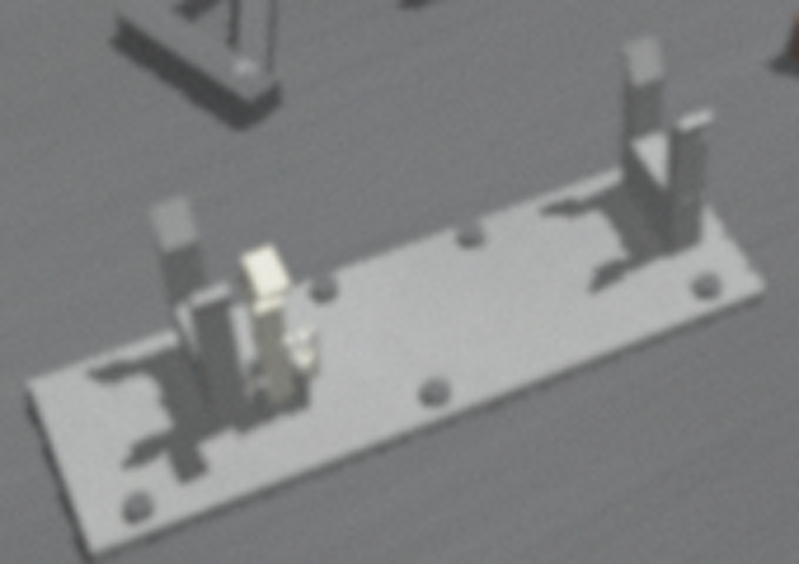

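```bash
cat > m.py <<'E'
from h import *
def mask(s,kind):
    c=s['color'];h=cv2.cvtColor(c,cv2.COLOR_BGR2HSV).astype(int);H,S,V=h[...,0],h[...,1],h[...,2]
    if kind=='brown': return ((H<16)&(S>90)&(V>40)).astype(np.uint8)
    if kind=='white': return ((V>185)&(S<60)).astype(np.uint8)
    if kind=='plate': return ((V>135)&(V<205)&(S<30)).astype(np.uint8)
def comp(m,box):
    r=np.zeros_like(m);x,y,w,h=box;r[y:y+h,x:x+w]=m[y:y+h,x:x+w]
    n,l,st,_=cv2.connectedComponentsWithStats(r);return (l==1+np.argmax(st[1:,4])).astype(np.uint8)
def quad(s,m,z):
    "edges: min area rect sides on plane z, refined by line fits; returns corners"
    c=max(cv2.findContours(m,cv2.RETR_EXTERNAL,cv2.CHAIN_APPROX_NONE)[0],key=cv2.contourArea)
    P=onz(s,cv2.convexHull(c)[:,0] if 0 else c[:,0],z)[:,:2].astype(np.float32)
    B=cv2.boxPoints(cv2.minAreaRect(P*1000))/1000;L=[]
    for i in range(4):
        a,b=B[i],B[(i+1)%4];u=(b-a)/np.linalg.norm(b-a);n=np.array([-u[1],u[0]])
        t=(P-a)@u;d=(P-a)@n;ln=np.linalg.norm(b-a)
        k=(abs(d)<.006)&(t>.08*ln)&(t<.92*ln)
        for _ in range(3):
            f=cv2.fitLine(P[k],cv2.DIST_HUBER,0,1e-4,1e-4).ravel();nn=np.array([-f[1],f[0]])
            k=(abs((P-f[2:])@nn)<.0025)&(t>.08*ln)&(t<.92*ln)
        L.append((nn,nn@f[2:]))
    return np.array([np.linalg.solve(np.array([L[i-1][0],L[i][0]]),[L[i-1][1],L[i][1]]) for i in range(4)])
def show(n,C):
    e=[np.linalg.norm(C[(i+1)%4]-C[i]) for i in range(4)]
    print(n,'corners',np.round(C,4).tolist(),'sides',np.round(e,4),'ctr',np.round(C.mean(0),4),'dirs',[round(float(np.arctan2(*(C[(i+1)%4]-C[i])[::-1])),4) for i in range(4)])
E
python3 - <<'E'
from m import *
t=snap('top');s=snap('scene')
for n,v,b in(('T',t,(285,145,140,60)),('S',s,(195,215,170,100))):
    show(n+'plate',quad(v,comp(mask(v,'plate'),b),.008))
for n,v,b in(('T',t,(150,175,130,75)),('S',s,(355,125,85,90))):
    m=mask(v,'brown');r=np.zeros_like(m);x,y,w,h=b;r[y:y+h,x:x+w]=m[y:y+h,x:x+w]
    mm=cv2.morphologyEx(r,cv2.MORPH_CLOSE,np.ones((3,3)))
    p=np.argwhere(mm)[:,::-1];hull=cv2.convexHull(p.astype(np.int32))
    z=np.zeros_like(m);cv2.fillPoly(z,[hull],1);show(n+'jamb',quad(v,z,.025))
for n,v,b in(('T',t,(395,215,45,45)),('S',s,(145,215,55,50))):
    m=comp(mask(v,'white'),b);print(m.sum())
    show(n+'leaf',quad(v,m,.030))
E
```

```text
Tplate corners [[0.5540000200271606, -0.2012999951839447], [0.6410999894142151, -0.20919999480247498], [0.6625999808311462, 0.07079999893903732], [0.5817999839782715, 0.07840000092983246]] sides [0.0875 0.2808 0.0811 0.281 ] ctr [ 0.6099 -0.0653] dirs [-0.0907, 1.4942, 3.0474, -1.6702]
Splate corners [[0.5386000275611877, -0.20350000262260437], [0.6384000182151794, -0.2134999930858612], [0.6662999987602234, 0.06830000132322311], [0.5389999747276306, 0.08020000159740448]] sides [0.1003 0.2831 0.1278 0.2837] ctr [ 0.5956 -0.0671] dirs [-0.0995, 1.4721, 3.0478, -1.5722]
Tjamb corners [[0.43050000071525574, 0.4099999964237213], [0.553600013256073, 0.16120000183582306], [0.5776000022888184, 0.17589999735355377], [0.45579999685287476, 0.4237000048160553]] sides [0.2775 0.0282 0.2761 0.0287] ctr [0.5044 0.2927] dirs [-1.1114, 0.5493, 2.0278, -2.6429]
Sjamb corners [[0.44200000166893005, 0.4036000072956085], [0.5594000220298767, 0.16329999268054962], [0.5769000053405762, 0.1753000020980835], [0.4560999870300293, 0.4174000024795532]] sides [0.2675 0.0213 0.2706 0.0197] ctr [0.5086 0.2899] dirs [-1.1166, 0.601, 2.0338, -2.365]
511
Tleaf corners [[0.41359999775886536, -0.18979999423027039], [0.42100000381469727, -0.2476000040769577], [0.4851999878883362, -0.23800000548362732], [0.47999998927116394, -0.18140000104904175]] sides [0.0583 0.0649 0.0568 0.0669] ctr [ 0.4499 -0.2142] dirs [-1.4431, 0.1491, 1.663, -3.0155]
632
Sleaf corners [[0.4146000146865845, -0.19249999523162842], [0.4212999939918518, -0.2515999972820282], [0.47929999232292175, -0.24289999902248383], [0.47909998893737793, -0.1843000054359436]] sides [0.0595 0.0587 0.0586 0.065 ] ctr [ 0.4486 -0.2178] dirs [-1.4584, 0.1491, 1.5745, -3.0149]
```

```bash
cat >> m.py <<'E'
def edge(s,P0,P1,w=4,lo=.05,hi=.95,ch='V',sign=0):
    """world edge hypothesis P0-P1 (same z) -> refined line (pt a at lo, pt b at hi, rms mm) by gradient peaks"""
    c=s['color'].astype(np.float32)
    g=c.mean(2) if ch=='V' else (c[...,2]-c[...,0])
    g=cv2.GaussianBlur(g,(0,0),.7)
    P0,P1=np.array(P0,float),np.array(P1,float);z=P0[2]
    n=int(max(15,np.linalg.norm(proj(s,P1)-proj(s,P0))));T=np.linspace(lo,hi,n)
    p=proj(s,P0+T[:,None]*(P1-P0));u=p[-1]-p[0];u/=np.linalg.norm(u);nv=np.array([-u[1],u[0]])
    o=np.arange(-w,w+.01,.25);X=p[:,None]+o[None,:,None]*nv
    pr=cv2.remap(g,X[...,0].astype(np.float32),X[...,1].astype(np.float32),cv2.INTER_CUBIC)
    d=np.gradient(pr,axis=1);d=d*sign if sign else abs(d);d=np.maximum(d,0)
    k=d.argmax(1);q=[]
    for i in range(n):
        a=slice(max(0,k[i]-4),k[i]+5);q.append((o[a]*d[i,a]).sum()/max(d[i,a].sum(),1e-9))
    q=np.array(q);ok=np.ones(n,bool)
    for _ in range(6):
        f=np.polyfit(T[ok],q[ok],1);r=q-np.polyval(f,T);ok=abs(r)<max(.35,1.5*np.median(abs(r)))
    e=np.array([proj(s,P0+t*(P1-P0))[0]+np.polyval(f,t)*nv for t in(0,1)])
    return onz(s,e,z),ok.mean(),np.std(r[ok])
def inter(a,b):
    A=np.array([a[1]-a[0],-(b[1]-b[0])])[:,:2].T;t=np.linalg.solve(A,(b[0]-a[0])[:2]);return a[0]+t[0]*(a[1]-a[0])
def fr(o,yaw,p):
    c,s_=np.cos(yaw),np.sin(yaw);p=np.atleast_2d(np.float64(p));return np.c_[o[0]+c*p[:,0]-s_*p[:,1],o[1]+s_*p[:,0]+c*p[:,1],p[:,2]]
def rectfit(v,o,yaw,xs,ys,z,w=4,ch='V',skip=(),lim={}):
    x0,x1=xs;y0,y1=ys;H={'-x':((x0,y0),(x0,y1)),'+x':((x1,y0),(x1,y1)),'-y':((x0,y0),(x1,y0)),'+y':((x0,y1),(x1,y1))}
    out={}
    for k,(a,b) in H.items():
        if k in skip: continue
        W=fr(o,yaw,[(*a,z),(*b,z)]);l,q,r=edge(v,W[0],W[1],w,*lim.get(k,(.06,.94)),ch=ch)
        d=l-np.r_[o[:2],0];c,s_=np.cos(yaw),np.sin(yaw)
        loc=np.c_[d[:,0]*c+d[:,1]*s_,-d[:,0]*s_+d[:,1]*c]*1000;i=0 if 'x' in k else 1
        out[k]=(loc[:,i].round(2).tolist(),round(float(q),2),round(float(r),2));
    return out
E
python3 - <<'E'
from m import *
t=snap('top');s=snap('scene')
# fixture guess
yaw=-.097;C=np.array([.6000,-.0660]);c,s_=np.cos(yaw),np.sin(yaw)
o=(C-12e-3*np.array([c,s_]))
print('fix o',o)
for n,v in(('T',t),('S',s)):
    print(n,rectfit(v,o,yaw,(-.031,.055),(-.142,.142),.008))
oj=np.array([.5044,.2927]);yj=-1.1135+np.pi/2
print('jamb',oj,yj)
for n,v in(('T',t),('S',s)):
    print(n,'top z25',rectfit(v,oj,yj,(-.0125,.0125),(-.14,.14),.025,ch='R',w=3))
    print(n,'leaf z33',rectfit(v,oj,yj,(-.0125,.0125),(.025,.085),.033,w=3))
ol=np.array([.441,-.2156]);yl=.135
for n,v in(('T',t),('S',s)):
    print(n,rectfit(v,ol,yl,(-.024,.024),(-.03,.03),.030,w=4))
E
```

```text
fix o [ 0.58805641 -0.06483782]
T {'-x': ([-21.94, -21.53], 1.0, 0.12), '+x': ([63.3, 63.81], 0.71, 0.16), '-y': ([-140.41, -140.05], 0.87, 0.16), '+y': ([143.07, 141.9], 0.68, 0.16)}
S {'-x': ([-22.73, -21.82], 0.86, 0.11), '+x': ([62.44, 63.3], 0.85, 0.06), '-y': ([-143.46, -143.95], 0.84, 0.14), '+y': ([140.56, 139.44], 0.54, 0.3)}
jamb [0.5044 0.2927] 0.4572963267948966
T top z25 {'-x': ([-11.55, -11.3], 0.66, 0.18), '+x': ([14.4, 15.13], 0.73, 0.14), '-y': ([-140.26, -139.79], 1.0, 0.1), '+y': ([140.18, 140.71], 1.0, 0.11)}
T leaf z33 {'-x': ([-12.99, -10.18], 0.61, 0.15), '+x': ([14.42, 15.3], 1.0, 0.15), '-y': ([24.86, 24.56], 1.0, 0.1), '+y': ([85.9, 86.2], 1.0, 0.13)}
S top z25 {'-x': ([-11.21, -11.56], 0.69, 0.23), '+x': ([12.97, 21.64], 0.72, 0.33), '-y': ([-142.48, -141.35], 0.8, 0.19), '+y': ([137.92, 139.7], 0.93, 0.2)}
S leaf z33 {'-x': ([-11.89, -11.89], 0.62, 0.16), '+x': ([14.89, 13.96], 0.75, 0.2), '-y': ([22.25, 22.55], 0.87, 0.18), '+y': ([84.92, 86.66], 0.93, 0.18)}
T {'-x': ([-24.9, -25.01], 1.0, 0.15), '+x': ([24.15, 24.0], 0.7, 0.17), '-y': ([-30.39, -30.2], 1.0, 0.1), '+y': ([30.22, 30.56], 1.0, 0.11)}
S {'-x': ([-26.64, -24.43], 0.9, 0.17), '+x': ([28.25, 28.39], 1.0, 1.67), '-y': ([-33.51, -34.22], 0.94, 0.19), '+y': ([27.83, 27.32], 0.88, 0.14)}
```

Both views agree with the given sizes (plate 85×283, leaf 49×61) apart from a constant offset between cameras of about 3 mm in y. I'll average the two and check heights by triangulation, then move.

```bash
cat > go.py <<'E'
import sys,numpy as np
from bench import robot
from scipy.spatial.transform import Rotation as R
x,y,z,psi=map(float,sys.argv[1:5]);o=robot.get_obs()
p=o['tool_pos'];r=o['ee_rot'];d=(r[2]-psi+np.pi)%(2*np.pi)-np.pi
T=R.from_euler('xyz',[np.pi,0,psi]);s=T.inv().apply(np.array([x,y,z])-p)
print('t',round(o['time'],2),'pos',p.round(4),'rpy',r.round(4),'turn %.4f (%.1f rows) shift after turn'%(d,abs(d)/.125),s.round(4),'rows %.1f'%(np.linalg.norm(s)/.0417),'F',o['wrist_force'].round(1),'w',round(o['width'],4),'ff',round(o['finger_force'],1))
E
python3 - <<'E'
from m import *
t=snap('top');s=snap('scene')
def corner(v,o,yaw,xs,ys,z,cx,cy,ch,w=4):
    x=xs[cx];y=ys[cy];A=fr(o,yaw,[(x,ys[0],z),(x,ys[1],z)]);B=fr(o,yaw,[(xs[0],y,z),(xs[1],y,z)])
    return proj(v,inter(edge(v,A[0],A[1],w,ch=ch)[0],edge(v,B[0],B[1],w,ch=ch)[0]))[0]
for nm,o,yaw,xs,ys,z,cs,ch in(('fix',(.5966,-.0661),-.099,(-.031,.055),(-.142,.142),.008,((0,0),(0,1),(1,0),(1,1)),'V'),
  ('jambleaf',(.5062,.2929),.455,(-.0125,.0125),(.025,.085),.033,((1,0),(1,1)),'V'),('leaf',(.4403,-.2172),.135,(-.024,.024),(-.03,.03),.03,((0,0),(0,1)),'V')):
    print(nm,np.round([tri(t,[corner(t,o,yaw,xs,ys,z,*c,ch)],s,[corner(s,o,yaw,xs,ys,z,*c,ch)])[0] for c in cs],4).tolist())
E
python3 go.py .5128 .2794 .12 2.026
```

```text
fix [[0.5536, -0.2044, 0.0036, 0.0024], [0.581, 0.0778, 0.0039, 0.0036], [0.6377, -0.2126, 0.0052, 0.003], [0.6659, 0.07, 0.0061, 0.0016]]
jambleaf [[0.5063, 0.3206, 0.0317, 0.0022], [0.4801, 0.3771, 0.0332, 0.0009]]
leaf [[0.4201, -0.2507, 0.0306, 0.0034], [0.412, -0.1908, 0.0277, 0.0025]]
t 0.6 pos [0.154  0.528  0.2055] rpy [3.1415 0.     2.8578] turn 0.8318 (6.7 rows) shift after turn [-0.381   0.213   0.0855] rows 10.7 F [-0.  -0.3 -0.3] w 0.0937 ff 0.0
```

```bash
python3 nudge.py '.094 0 0 0 .1188;.094 0 0 0 .1188;.094 0 0 0 .1188;.094 0 0 0 .1188;.094 0 0 0 .1188;.094 0 0 0 .1188;.094 0 0 0 .1188;.094 -.0346 .0194 .0077 0;.094 -.0346 .0194 .0077 0;.094 -.0346 .0194 .0077 0;.094 -.0346 .0194 .0077 0;.094 -.0346 .0194 .0077 0;.094 -.0346 .0194 .0077 0;.094 -.0346 .0194 .0077 0;.094 -.0346 .0194 .0077 0;.094 -.0346 .0194 .0077 0;.094 -.0346 .0194 .0077 0;.094 -.0346 .0194 .0077 0;.094 0 0 0 0'; python3 go.py .5128 .2794 .0045 2.026
```

```text
time: 2.18
tool_pos: [0.5173, 0.2748, 0.1183]
ee_rot: [-3.14, 0.003, 2.019]
wrist_force: [0.1, 0.4, 0.2]
width: 0.0937
finger_force: 0.0
t 2.18 pos [0.5173 0.2748 0.1183] rpy [-3.1397  0.0033  2.019 ] turn -0.0070 (0.1 rows) shift after turn [ 0.0061 -0.0021  0.1138] rows 2.7 F [0.1 0.4 0.2] w 0.0937 ff 0.0
```

```bash
python3 nudge.py '.094 0 0 .03 0;.094 0 0 .03 0;.094 0 0 0 0;.094 0 0 0 0'; python3 go.py .5128 .2794 .0045 2.026
```

```text
time: 2.52
tool_pos: [0.5113, 0.2796, 0.059]
ee_rot: [-3.137, -0.0, 2.026]
wrist_force: [-0.3, -0.0, 0.1]
width: 0.0939
finger_force: 0.0
t 2.52 pos [0.5113 0.2796 0.059 ] rpy [-3.1367e+00 -4.0000e-04  2.0263e+00] turn 0.0003 (0.0 rows) shift after turn [-0.0008  0.0012  0.0545] rows 1.3 F [-0.3 -0.   0.1] w 0.0939 ff 0.0
```

```bash
python3 nudge.py '.094 0 .001 .027 0;.094 0 0 .026 0;.094 0 0 0 0;.094 0 0 0 0;.0 0 0 0 0;.0 0 0 0 0;.0 0 0 0 0;.0 0 0 0 0;.0 0 0 0 0;.0 0 0 0 0;.0 0 0 0 0;.0 0 0 0 0'; python3 go.py .5128 .2794 .0045 2.026
```

```text
time: 3.52
tool_pos: [0.5139, 0.2805, 0.0078]
ee_rot: [-3.142, -0.0, 2.026]
wrist_force: [0.5, -0.1, 0.7]
width: 0.0438
finger_force: 0.0
t 3.52 pos [0.5139 0.2805 0.0078] rpy [-3.1416e+00 -1.0000e-04  2.0261e+00] turn 0.0001 (0.0 rows) shift after turn [-0.0005 -0.0015  0.0033] rows 0.1 F [ 0.5 -0.1  0.7] w 0.0438 ff 0.0
```

```bash
python3 nudge.py '.0 0 -.0015 .003 0;.0 0 0 0 0;.0 0 0 0 0;.0 0 0 0 0;.0 0 0 0 0;.0 0 0 0 0;.0 0 0 0 0;.0 0 0 0 0'; python3 go.py .5128 .2794 .0045 2.026
```

```text
time: 4.18
tool_pos: [0.5122, 0.2797, 0.0042]
ee_rot: [-3.141, -0.0, 2.026]
wrist_force: [0.0, 0.2, -3.3]
width: 0.0248
finger_force: 30.0
t 4.18 pos [0.5122 0.2797 0.0042] rpy [-3.1406e+00 -1.0000e-04  2.0263e+00] turn 0.0003 (0.0 rows) shift after turn [-0.0005  0.0004 -0.0003] rows 0.0 F [ 0.   0.2 -3.3] w 0.0248 ff 30.0
```

```bash
python3 nudge.py '0 0 0 -.02 0;0 0 0 -.03 0;0 0 0 -.04 0;0 0 0 -.04 0;0 0 0 0 .111;0 0 0 0 .111;0 0 0 0 .111;0 0 0 0 .111;0 0 0 0 .1101;0 0 0 0 0'; python3 go.py .5951 -.081 .135 1.472
```

```text
time: 5.02
tool_pos: [0.5125, 0.2797, 0.1339]
ee_rot: [-3.141, 0.001, 1.47]
wrist_force: [0.4, -0.2, -4.4]
width: 0.0247
finger_force: 30.0
t 5.02 pos [0.5125 0.2797 0.1339] rpy [-3.1409e+00  5.0000e-04  1.4702e+00] turn -0.0018 (0.0 rows) shift after turn [-0.3508  0.1178 -0.0011] rows 8.9 F [ 0.4 -0.2 -4.4] w 0.0247 ff 30.0
```

```bash
python3 nudge.py '0 -.02 .0068 0 0;0 -.035 .0118 0 0;0 -.035 .0118 0 0;0 -.035 .0118 0 0;0 -.035 .0118 0 0;0 -.035 .0118 0 0;0 -.035 .0118 0 0;0 -.035 .0118 0 0;0 -.035 .0118 0 0;0 -.03 .01 0 0;0 -.0208 .0066 0 0;0 0 0 0 0;0 0 0 0 0;0 0 0 0 0'; python3 go.py .5951 -.081 .135 1.472
python3 - <<'E'
from m import *
t=snap('top');s=snap('scene')
cv2.imwrite('pics/a1.png',np.vstack([crop(t,285,140,135,75,5.5)[:,:740][:300],np.pad(crop(s,195,175,185,140,4)[:300],((0,0),(0,0),(0,0)))[:, :740]]))
E
```

```text
time: 6.18
tool_pos: [0.595, -0.0804, 0.1342]
ee_rot: [-3.141, -0.001, 1.474]
wrist_force: [0.4, -0.4, -4.0]
width: 0.0248
finger_force: 30.0
t 6.18 pos [ 0.595  -0.0804  0.1342] rpy [-3.1406e+00 -1.0000e-03  1.4735e+00] turn 0.0015 (0.0 rows) shift after turn [-0.0006  0.0001 -0.0008] rows 0.0 F [ 0.4 -0.4 -4. ] w 0.0248 ff 30.0
```

View pics/a1.png

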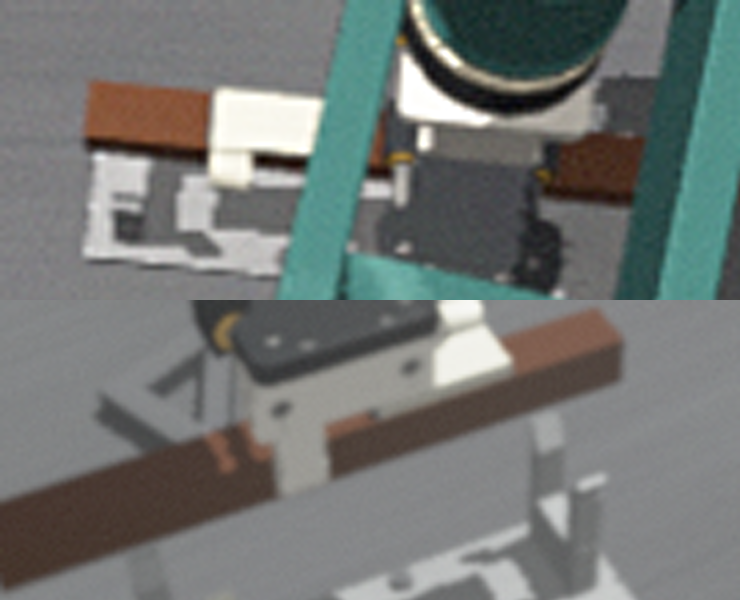

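Tube is held level and parallel, over the fixture: knuckle at (230,165) in the top crop, on the robot side; forks below. I'll check its edges against the fixture's frame.

Run:
```python
from m import *
t=snap('top');s=snap('scene');o=(.5966,-.0661);yaw=-.099
for n,v in(('T',t),('S',s)):
    print(n,'edge+x',rectfit(v,o,yaw,(-.0125,.0125),(.088,.138),.155,w=4,ch='V',skip=('-x','-y')))
    print(n,'leaf',rectfit(v,o,yaw,(-.0125,.0125),(.025,.085),.163,w=4,skip=('-x','-y')))
    if n=='S':print(n,'bottom+x',rectfit(v,o,yaw,(-.0125,.0125),(-.135,.135),.130,w=4,skip=('-x','-y','+y')), rectfit(v,o,yaw,(-.0125,.0125),(-.135,-.03),.155,w=4,skip=('-x','-y','+y')))
    print(n,'plate',rectfit(v,o,yaw,(-.031,.055),(-.142,.142),.008,lim={'+x':(.3,.8),'-x':(.05,.3)}))
```

```text
T edge+x {'+x': ([12.37, 12.14], 0.95, 0.05), '+y': ([142.23, 141.96], 1.0, 0.18)}
T leaf {'+x': ([12.84, 12.03], 0.8, 0.13), '+y': ([88.8, 88.51], 1.0, 0.15)}
T plate {'-x': ([-35.78, 7.77], 0.64, 0.14), '+x': ([63.9, 59.04], 0.53, 0.14), '-y': ([-131.44, -142.04], 1.0, 0.07), '+y': ([135.8, 153.4], 0.68, 0.69)}
S edge+x {'+x': ([12.98, 12.25], 0.96, 0.18), '+y': ([140.26, 139.63], 0.8, 0.2)}
S leaf {'+x': ([21.89, 9.75], 0.65, 0.43), '+y': ([86.41, 86.23], 1.0, 0.19)}
S bottom+x {'+x': ([12.26, 12.13], 0.85, 0.2)} {'+x': ([5.15, 14.28], 0.68, 1.01)}
S plate {'-x': ([-25.36, -74.43], 0.59, 0.58), '+x': ([56.91, 56.3], 0.92, 0.17), '-y': ([-144.43, -143.43], 0.95, 0.17), '+y': ([141.96, 139.51], 0.56, 0.33)}
```

```bash
python3 nudge.py '0 0 0 .02 0;0 0 0 .015 0;0 0 0 .008 0;0 0 0 .005 0;0 0 0 0 0'; python3 nudge.py '0 0 0 .005 0;0 0 0 .005 0;0 0 0 .005 0;0 0 0 .005 0;0 0 0 0 0'; python3 go.py .5951 -.081 .0442 1.472
```

```text
time: 6.8
tool_pos: [0.5945, -0.0802, 0.0854]
ee_rot: [-3.139, -0.0, 1.473]
wrist_force: [-0.4, -0.0, -3.9]
width: 0.0247
finger_force: 30.0
time: 7.22
tool_pos: [0.595, -0.0812, 0.0681]
ee_rot: [3.141, 0.001, 1.471]
wrist_force: [-4.3, -0.4, 3.2]
width: 0.0246
finger_force: 30.0
t 7.22 pos [ 0.595  -0.0812  0.0681] rpy [3.1414e+00 5.0000e-04 1.4714e+00] turn -0.0006 (0.0 rows) shift after turn [0.0002 0.0001 0.0239] rows 0.6 F [-4.3 -0.4  3.2] w 0.0246 ff 30.0
```

```bash
python3 nudge.py '0 0 0 .004 0;0 0 0 .004 0;0 0 0 .003 0;0 0 0 0 0'; python3 nudge.py '0 0 0 .004 0;0 0 0 .004 0;0 0 0 0 0';python3 nudge.py '0 0 0 .003 0;0 0 0 .002 0;0 0 0 0 0;0 0 0 0 0'
```

```text
time: 7.55
tool_pos: [0.5945, -0.082, 0.0567]
ee_rot: [-3.141, 0.002, 1.471]
wrist_force: [-5.0, -1.3, 3.1]
width: 0.025
finger_force: 30.0
time: 7.8
tool_pos: [0.5944, -0.0822, 0.0485]
ee_rot: [-3.14, 0.002, 1.471]
wrist_force: [-5.1, -2.5, 1.5]
width: 0.0251
finger_force: 30.0
time: 8.13
tool_pos: [0.5961, -0.0817, 0.0435]
ee_rot: [3.139, 0.001, 1.472]
wrist_force: [-0.3, -2.6, 0.4]
width: 0.0252
finger_force: 30.0
```

Run:
```python
from m import *
t=snap('top');s=snap('scene');o=(.5966,-.0661);yaw=-.099
cv2.imwrite('pics/a2.png',crop(s,195,170,175,130,4.5)[:585,:787])
for z in(.065,):
  print(rectfit(s,o,yaw,(-.0125,.0125),(-.04,.11),z,w=4,skip=('-x','-y','+y')),rectfit(s,o,yaw,(-.0125,.0125),(-.14,.14),.040,w=4,skip=('-x','-y','+y')))
```

```text
{'+x': ([22.38, 14.37], 0.6, 0.55)} {'+x': ([13.84, 13.74], 0.62, 0.29)}
```

View pics/a2.png

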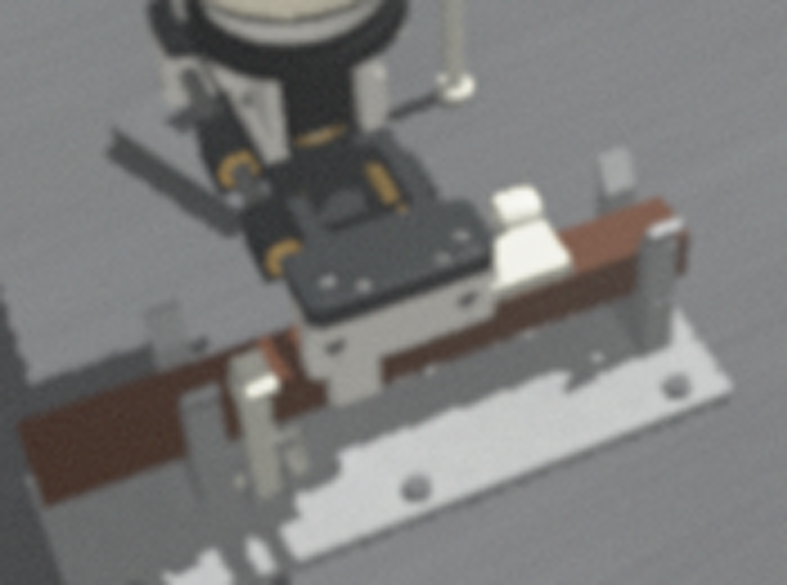

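The tube lies in both forks (right lip at (660,230), left at (200,395)), with the jaw at (258,400). I'll press further to be sure it's home.

```bash
python3 nudge.py '0 0 0 .002 0;0 0 0 .002 0;0 0 0 0 0;0 0 0 0 0'; python3 nudge.py '0 0 0 .002 0;0 0 0 .001 0;0 0 0 0 0;0 0 0 0 0'
```

```text
time: 8.57
tool_pos: [0.5962, -0.0818, 0.0434]
ee_rot: [3.138, 0.002, 1.472]
wrist_force: [-7.7, -3.3, 14.9]
width: 0.0244
finger_force: 30.0
time: 8.9
tool_pos: [0.5962, -0.0818, 0.0433]
ee_rot: [3.138, 0.002, 1.472]
wrist_force: [-11.5, -1.8, 26.0]
width: 0.0248
finger_force: 30.0
```

```bash
python3 nudge.py '0 0 0 -.003 0;0 0 0 -.002 0;0 0 0 0 0;.06 0 0 0 0;.06 0 0 0 0;.06 0 0 0 0;.06 0 0 0 0;.06 0 0 -.01 0;.06 0 0 -.03 0;.06 0 0 -.04 0;.07 0 0 -.04 0;.07 0 -.04 0 0;.07 0 -.04 0 0;.07 0 -.04 0 0;.07 0 -.04 0 0;.08 0 -.04 0 0;.08 0 -.04 0 0;.09 0 0 0 0'
python3 - <<'E'
from m import *
t=snap('top');s=snap('scene');o=(.5966,-.0661);yaw=-.099
cv2.imwrite('pics/a3.png',np.vstack([crop(t,290,145,130,60,6)[:330,:780],crop(s,195,185,175,110,4.5)[:260+235,:780][:270+0]]) )
for n,v in(('T',t),('S',s)):
  print(n,'top',rectfit(v,o,yaw,(-.0125,.0125),(-.14,.14),.065,w=3,lim={'+x':(.1,.55)}))
  print(n,'leaf',rectfit(v,o,yaw,(-.0125,.0125),(.025,.085),.073,w=3))
E
```

```text
time: 10.4
tool_pos: [0.3507, -0.0557, 0.1606]
ee_rot: [-3.14, -0.0, 1.472]
wrist_force: [0.6, 0.8, 0.4]
width: 0.0837
finger_force: 0.0
T top {'-x': ([-17.4, -17.03], 0.55, 0.12), '+x': ([13.64, 14.17], 0.65, 0.1), '-y': ([-138.44, -139.36], 0.8, 0.11), '+y': ([140.69, 140.03], 0.93, 0.22)}
T leaf {'-x': ([-11.32, -11.06], 0.87, 0.15), '+x': ([13.65, 13.83], 1.0, 0.12), '-y': ([24.54, 25.51], 1.0, 0.05), '+y': ([87.14, 86.49], 1.0, 0.11)}
S top {'-x': ([-7.4, -20.95], 0.71, 0.85), '+x': ([15.03, 14.69], 0.62, 0.19), '-y': ([-142.15, -142.99], 1.0, 0.15), '+y': ([137.2, 138.97], 0.67, 0.28)}
S leaf {'-x': ([-11.59, -11.7], 0.94, 0.14), '+x': ([14.78, 14.88], 0.87, 0.15), '-y': ([23.1, 21.9], 0.93, 0.22), '+y': ([84.0, 84.0], 0.87, 0.16)}
```

View pics/a3.png

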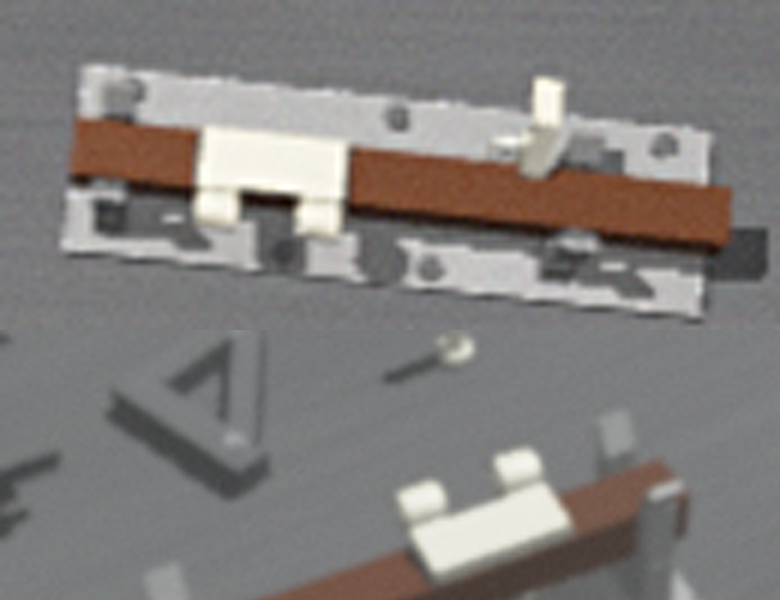

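Top crop: the jaw nose at (540,170) overlaps the tube's edge, and its tip is at the same pixel as at first, (381,158), so it is shut. The knuckles are at (215,208) and (320,215), on the open side. Next is the leaf; I'll triangulate the seated heights as well.

```bash
python3 - <<'E'
from m import *
t=snap('top');s=snap('scene');o=(.5966,-.0661);yaw=-.099
def E(v,a,b,z,**k):
    W=fr(o,yaw,[(*a,z),(*b,z)]);return edge(v,W[0],W[1],3,**k)[0]
def corner(v,x,y,z,xs,ys): return proj(v,inter(E(v,(x,ys[0]),(x,ys[1]),z),E(v,(xs[0],y),(xs[1],y),z)))[0]
for x,y,z,xs,ys in((-.0115,.025,.073,(-.0115,.0135),(.025,.085)),(-.0115,.0855,.073,(-.0115,.0135),(.025,.085)),(.0135,.025,.073,(-.0115,.0135),(.025,.085)),(.0135,.0855,.073,(-.0115,.0135),(.025,.085)),(-.0115,-.1405,.065,(-.0115,.0135),(-.139,-.09)),(-.0115,.139,.065,(-.0115,.0135),(.13,.139))):
    print((x,y,z),tri(t,[corner(t,x,y,z,xs,ys)],s,[corner(s,x,y,z,xs,ys)]).round(4))
E
python3 go.py .4443 -.2167 .0900 .135
```

```text
(-0.0115, 0.025, 0.073) [[ 0.587  -0.0412  0.0723  0.0012]]
(-0.0115, 0.0855, 0.073) [[0.5936 0.0203 0.0727 0.0034]]
(0.0135, 0.025, 0.073) [[ 0.6125 -0.0435  0.0713  0.0032]]
(0.0135, 0.0855, 0.073) [[0.6192 0.0179 0.0718 0.0013]]
(-0.0115, -0.1405, 0.065) [[ 0.5671 -0.2055  0.0585  0.0009]]
(-0.0115, 0.139, 0.065) [[5.953e-01 7.620e-02 5.860e-02 4.000e-04]]
t 10.6 pos [ 0.3577 -0.0574  0.1616] rpy [3.1393e+00 1.0000e-04 1.4721e+00] turn 1.3371 (10.7 rows) shift after turn [0.0644 0.1695 0.0716] rows 4.7 F [0.6 0.3 0.2] w 0.0901 ff 0.0
```

```bash
python3 nudge.py '.094 0 0 0 .1215;.094 0 0 0 .1215;.094 0 0 0 .1215;.094 0 0 0 .1215;.094 0 0 0 .1215;.094 0 0 0 .1215;.094 0 0 0 .1215;.094 0 0 0 .1215;.094 0 0 0 .1215;.094 0 0 0 .1215;.094 0 0 0 .1215;.094 .012 .034 0 0;.094 .013 .034 .01 0;.094 .013 .034 .02 0;.094 .013 .034 .02 0;.094 .013 .0335 .02 0;.094 0 0 0 0;.094 0 0 0 0;.094 0 0 0 0'; python3 go.py .4443 -.2167 .0075 .135
```

```text
time: 12.18
tool_pos: [0.4435, -0.2165, 0.0902]
ee_rot: [-3.14, 0.001, 0.136]
wrist_force: [0.6, -1.2, 0.4]
width: 0.094
finger_force: 0.0
t 12.18 pos [ 0.4435 -0.2165  0.0902] rpy [-3.1399e+00  1.1000e-03  1.3560e-01] turn 0.0006 (0.0 rows) shift after turn [0.0007 0.0003 0.0827] rows 2.0 F [ 0.6 -1.2  0.4] w 0.094 ff 0.0
```

```bash
python3 nudge.py '.094 .001 0 .03 0;.094 0 0 .03 0;.094 0 0 .015 0;.094 0 0 .0075 0;.094 0 0 0 0;.094 0 0 0 0;.04 0 0 0 0;.04 0 0 0 0;.04 0 0 0 0;.04 0 0 0 0;.04 0 0 0 0;.04 0 0 0 0;.04 0 0 0 0;.04 0 0 0 0;.04 0 0 0 0;.04 0 0 0 0'; python3 go.py .4443 -.2167 .0075 .135
```

```text
time: 13.52
tool_pos: [0.444, -0.2168, 0.0087]
ee_rot: [3.141, -0.001, 0.136]
wrist_force: [0.1, -1.7, 1.8]
width: 0.0596
finger_force: 30.0
t 13.52 pos [ 0.444  -0.2168  0.0087] rpy [ 3.1406e+00 -5.0000e-04  1.3560e-01] turn 0.0006 (0.0 rows) shift after turn [ 0.0003 -0.0001  0.0012] rows 0.0 F [ 0.1 -1.7  1.8] w 0.0596 ff 30.0
```

```bash
python3 nudge.py '.04 0 0 -.01 0;.04 0 0 -.03 0;.04 0 0 -.035 0;.04 0 0 -.035 0;.04 0 0 -.03 0;.04 0 0 0 .1178;.04 0 0 0 .1178;.04 0 0 0 0'; python3 go.py .5088 -.0022 .15 -.1005
```

```text
time: 14.18
tool_pos: [0.4435, -0.2159, 0.1487]
ee_rot: [-3.141, 0.0, -0.102]
wrist_force: [-0.4, -0.1, -1.9]
width: 0.0598
finger_force: 30.0
t 14.18 pos [ 0.4435 -0.2159  0.1487] rpy [-3.1408e+00  1.0000e-04 -1.0170e-01] turn -0.0012 (0.0 rows) shift after turn [ 0.0435 -0.2192 -0.0013] rows 5.4 F [-0.4 -0.1 -1.9] w 0.0598 ff 30.0
```

```bash
python3 nudge.py '.04 .004 -.02 0 0;.04 .0065 -.033 0 0;.04 .0065 -.033 0 0;.04 .0065 -.033 0 0;.04 .0065 -.033 0 0;.04 .0065 -.033 0 0;.04 .0045 -.022 0 0;.04 .0025 -.0122 0 0;.04 0 0 0 0;.04 0 0 0 0;.04 0 0 .03 0;.04 0 0 .03 0;.04 0 0 .025 0;.04 0 0 .012 0;.04 0 0 0 0;.04 0 0 0 0;.04 0 0 0 0'; python3 go.py .5088 -.0022 .0517 -.1005
python3 - <<'E'
from m import *
t=snap('top');s=snap('scene')
cv2.imwrite('pics/b1.png',np.vstack([crop(t,270,150,130,55,6)[:330,:780],crop(s,230,150,130,45,6)[:270,:780]]))
E
```

```text
time: 15.6
tool_pos: [0.5103, -0.0035, 0.0532]
ee_rot: [3.141, -0.003, -0.101]
wrist_force: [0.4, -0.4, -2.5]
width: 0.0597
finger_force: 30.0
t 15.6 pos [ 0.5103 -0.0035  0.0532] rpy [ 3.1414 -0.0034 -0.1008] turn -0.0003 (0.0 rows) shift after turn [-0.0017 -0.0011  0.0015] rows 0.1 F [ 0.4 -0.4 -2.5] w 0.0597 ff 30.0
```

View pics/b1.png

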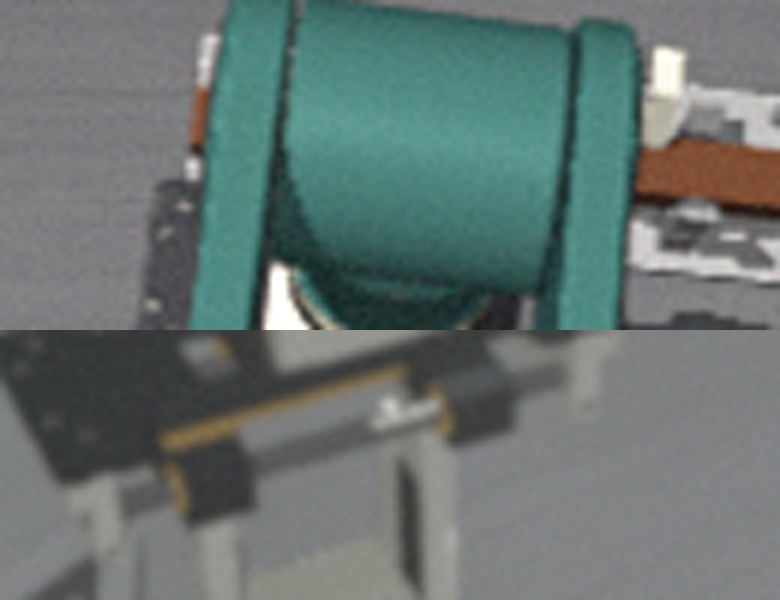

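The arm hides everything from the top. The scene view shows the leaf plate between the fingers near pixel (283,190). I'll look a little lower.

Run:
```python
from m import *
s=snap('scene')
cv2.imwrite('pics/b2.png',crop(s,255,165,100,75,8)[:600,:800])
```

```text
(no output)
```

View pics/b2.png

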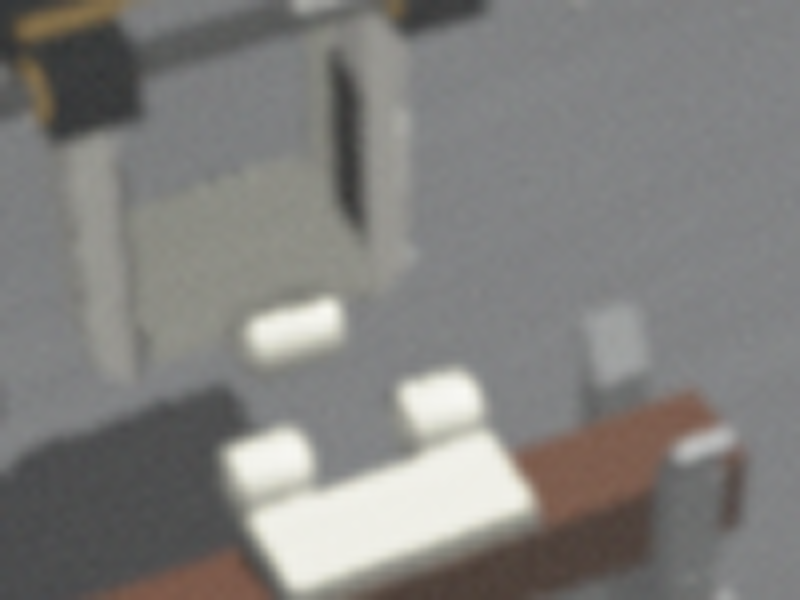

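Now all three knuckles show in the scene crop: the leaf's at (295,328), the jamb's at (268,462) and (440,405). I'll measure them against each other in this one view.

```bash
cat > kn.py <<'E'
from m import *
import sys
s=snap('scene');o=(.5966,-.0661);yaw=-.1005;c,sn=np.cos(yaw),np.sin(yaw)
p=robot.get_obs()['tool_pos'];d=p[:2]-o;x=c*d[0]+sn*d[1];y=-sn*d[0]+c*d[1];z=p[2]+.0133+.009
print('tcp in fixture',round(x*1e3,2),round(y*1e3,2),'leaf axis z',round(z,4))
def K(n,ax,yc,half,z,far=(.1,.9)):
    # upper silhouette line & ends at axis height+3 (near the visible mid)
    x0=ax-.0068;a=rectfit(s,o,yaw,(x0,x0+.01),(yc-half,yc+half),z+.0059,w=3,skip=('+x','-y','+y'))
    b=rectfit(s,o,yaw,(ax-.005,ax+.003),(yc-half,yc+half),z+.0075,w=3,skip=('-x','+x'))
    print(n,a,b)
K('leaf',x+.032,y,.011,z)
K('jA',-.0218,.0333,.0085,.074);K('jB',-.0218,.0763,.0085,.074)
E
python3 kn.py
```

```text
tcp in fixture -92.34 54.29 leaf axis z 0.0753
leaf {'-x': ([-61.95, -62.02], 1.0, 0.17)} {'-y': ([44.1, 42.84], 0.6, 0.2), '+y': ([58.43, 67.3], 0.8, 0.17)}
jA {'-x': ([-28.27, -27.04], 0.87, 0.15)} {'-y': ([22.17, 21.85], 0.73, 0.14), '+y': ([40.73, 41.67], 0.93, 0.2)}
jB {'-x': ([-28.67, -27.14], 0.93, 0.19)} {'-y': ([66.59, 66.06], 1.0, 0.18), '+y': ([82.99, 84.82], 0.87, 0.17)}
```

```bash
cat > prof.py <<'E'
from m import *
s=snap('scene');o=(.5966,-.0661);yaw=-.1005;c,sn=np.cos(yaw),np.sin(yaw)
p=robot.get_obs()['tool_pos'];d=p[:2]-o;x=c*d[0]+sn*d[1];y=-sn*d[0]+c*d[1];z=p[2]+.0133+.009
g=s['color'].astype(np.float32).mean(2)
def grid(xs,ys,zz):
    X,Y=np.meshgrid(xs,ys,indexing='ij');q=proj(s,fr(o,yaw,np.c_[X.ravel(),Y.ravel(),np.full(X.size,zz)])).astype(np.float32)
    return cv2.remap(g,q[:,0].reshape(X.shape),q[:,1].reshape(X.shape),cv2.INTER_CUBIC)
print('tcp',x,y,z)
for n,ax,yc,zz in(('leaf',x+.032,y,z),('jA',-.0218,.0333,.074),('jB',-.0218,.0763,.074)):
    xs=ax+np.arange(-.016,.0161,.001);G=grid(xs,yc+np.arange(-.005,.0051,.001),zz)
    print(n,'x',(xs[0]*1e3).round(1),G.mean(1).astype(int).tolist())
    ys=yc+np.arange(-.016,.0161,.001);G=grid(ax+np.arange(-.002,.0021,.001),ys,zz+.004)
    print(n,'y',(ys[0]*1e3).round(1),G.mean(0).astype(int).tolist())
E
python3 prof.py
```

```text
tcp -0.09266711317692267 0.05436029671986217 0.07498051691866207
leaf x -76.7 [137, 135, 133, 131, 131, 135, 145, 159, 179, 201, 217, 229, 235, 236, 235, 233, 229, 225, 219, 211, 201, 189, 178, 166, 155, 145, 136, 131, 128, 126, 126, 127, 128]
leaf y 38.4 [128, 126, 127, 131, 140, 155, 173, 192, 208, 219, 225, 229, 231, 232, 235, 237, 238, 236, 232, 226, 224, 224, 225, 228, 232, 234, 233, 228, 212, 187, 163, 145, 135]
jA x -37.8 [91, 96, 107, 126, 150, 177, 201, 221, 232, 237, 239, 240, 241, 241, 240, 238, 235, 231, 227, 220, 212, 202, 191, 183, 182, 188, 201, 215, 226, 233, 236, 237, 237]
jA y 17.3 [80, 83, 90, 102, 119, 141, 167, 196, 220, 232, 237, 239, 239, 240, 241, 241, 241, 241, 242, 242, 243, 243, 241, 235, 218, 191, 162, 140, 130, 129, 130, 130, 131]
jB x -37.8 [130, 134, 143, 159, 179, 199, 216, 228, 234, 237, 239, 240, 240, 240, 239, 237, 235, 231, 225, 218, 210, 200, 190, 183, 183, 191, 204, 218, 228, 233, 236, 237, 237]
jB y 60.3 [130, 130, 131, 133, 134, 142, 159, 182, 207, 226, 235, 238, 239, 240, 240, 241, 241, 242, 243, 243, 244, 244, 243, 238, 225, 200, 171, 147, 134, 129, 129, 130, 129]
```

```bash
python3 nudge.py '.04 .008 .0005 .0005 0;.04 .008 .0005 .0005 0;.04 .004 0 0 0;.04 0 0 0 0;.04 0 0 0 0;.04 0 0 0 0;.04 0 0 0 0'; python3 prof.py; python3 go.py .5 0 .0515 -.1005
```

```text
time: 16.43
tool_pos: [0.5285, -0.0055, 0.05]
ee_rot: [-3.141, 0.001, -0.1]
wrist_force: [1.7, 0.2, -2.6]
width: 0.0595
finger_force: 30.0
tcp -0.07387212178733653 0.0534681657868284 0.07242314984778196
leaf x -57.9 [138, 136, 133, 130, 128, 128, 129, 135, 146, 162, 183, 203, 219, 229, 234, 234, 232, 228, 223, 216, 207, 196, 183, 169, 157, 146, 138, 131, 127, 127, 128, 130, 130]
leaf y 37.5 [127, 127, 129, 133, 139, 147, 160, 173, 184, 194, 202, 208, 212, 215, 218, 222, 224, 225, 224, 224, 225, 228, 230, 232, 234, 236, 233, 226, 209, 183, 155, 140, 134]
jA x -37.8 [115, 112, 116, 129, 150, 177, 202, 221, 232, 238, 240, 241, 241, 241, 240, 238, 235, 231, 226, 220, 212, 202, 192, 184, 182, 189, 201, 215, 227, 234, 236, 237, 237]
jA y 17.3 [78, 82, 91, 103, 119, 141, 167, 196, 221, 234, 238, 239, 240, 240, 241, 241, 241, 242, 242, 242, 243, 243, 242, 235, 217, 189, 161, 140, 130, 127, 128, 128, 128]
jB x -37.8 [129, 134, 143, 159, 179, 200, 217, 229, 234, 237, 239, 240, 241, 240, 239, 238, 235, 231, 225, 219, 211, 201, 190, 183, 183, 191, 204, 218, 228, 234, 236, 237, 237]
jB y 60.3 [130, 131, 131, 132, 135, 143, 159, 182, 207, 226, 235, 239, 240, 240, 241, 241, 242, 242, 243, 243, 244, 244, 243, 238, 225, 200, 171, 148, 136, 131, 130, 131, 130]
t 16.48 pos [ 0.5285 -0.0055  0.0501] rpy [-3.1415e+00  4.0000e-04 -9.9900e-02] turn 0.0006 (0.0 rows) shift after turn [-0.0289 -0.0026 -0.0014] rows 0.7 F [-0.6  0.3 -2.9] w 0.0594 ff 30.0
```

```bash
python3 nudge.py '.04 .004 0 0 0;.04 .004 0 0 0;.04 .004 0 0 0;.04 .004 0 -.0005 0;.04 0 0 0 0;.04 0 0 0 0;.04 0 0 0 0;.04 0 0 0 0;.04 0 0 0 0;.04 0 0 0 0'; python3 nudge.py '.04 0 0 0 0;.04 0 0 0 0;.04 0 0 0 0;.04 0 0 0 0;.04 0 0 0 0;.04 0 0 0 0';python3 prof.py; python3 go.py .5 0 .0515 -.1005
```

```text
time: 17.32
tool_pos: [0.5445, -0.0072, 0.0508]
ee_rot: [-3.142, 0.0, -0.1]
wrist_force: [-0.7, -0.2, -2.0]
width: 0.0601
finger_force: 30.0
time: 17.82
tool_pos: [0.5447, -0.0072, 0.0508]
ee_rot: [-3.142, -0.0, -0.1]
wrist_force: [-0.8, 0.4, -2.1]
width: 0.0594
finger_force: 30.0
tcp -0.05761081543634608 0.053393431732652444 0.07305138133299795
leaf x -41.6 [139, 138, 137, 136, 136, 136, 138, 143, 152, 168, 189, 209, 224, 233, 235, 235, 233, 229, 223, 216, 207, 196, 184, 171, 158, 147, 140, 138, 146, 162, 184, 207, 224]
leaf y 37.4 [238, 238, 236, 231, 221, 207, 197, 194, 198, 204, 207, 210, 214, 218, 222, 224, 228, 230, 233, 234, 234, 233, 228, 219, 213, 208, 205, 198, 186, 172, 170, 183, 203]
jA x -37.8 [140, 143, 148, 158, 173, 191, 210, 224, 233, 238, 240, 241, 241, 241, 240, 239, 236, 232, 227, 221, 212, 202, 192, 184, 183, 189, 202, 216, 228, 234, 237, 237, 237]
jA y 17.3 [124, 126, 128, 130, 135, 147, 168, 197, 221, 233, 238, 240, 240, 240, 241, 241, 241, 241, 242, 243, 243, 243, 240, 234, 225, 214, 209, 213, 220, 224, 227, 228, 231]
jB x -37.8 [142, 142, 143, 146, 153, 165, 182, 201, 218, 230, 237, 240, 241, 241, 240, 238, 235, 231, 226, 220, 212, 202, 191, 185, 185, 192, 205, 218, 228, 234, 237, 238, 238]
jB y 60.3 [235, 234, 233, 229, 217, 199, 188, 191, 207, 224, 235, 238, 240, 241, 241, 241, 241, 242, 243, 244, 244, 244, 243, 239, 226, 202, 173, 149, 137, 130, 129, 131, 131]
t 17.87 pos [ 0.5446 -0.0072  0.0508] rpy [-3.1415 -0.     -0.1   ] turn 0.0005 (0.0 rows) shift after turn [-0.0451 -0.0027 -0.0007] rows 1.1 F [-0.4  0.  -1.8] w 0.0597 ff 30.0
```

```bash
python3 nudge.py '.04 .001 -.0003 -.0007 0;.04 .001 0 0 0;.04 .001 0 0 0;.04 .001 0 0 0;.04 0 0 0 0;.04 0 0 0 0;.04 0 0 0 0;.04 0 0 0 0;.04 0 0 0 0;.04 0 0 0 0;.04 0 0 0 0;.04 0 0 0 0'; python3 prof.py; python3 go.py .5 0 .0515 -.1005;python3 - <<'E'
from m import *
s=snap('scene')
cv2.imwrite('pics/c1.png',crop(s,265,170,80,60,10))
E
```

```text
time: 18.87
tool_pos: [0.5486, -0.0073, 0.0515]
ee_rot: [-3.141, -0.0, -0.1]
wrist_force: [-0.1, 0.4, -2.2]
width: 0.0596
finger_force: 30.0
tcp -0.053601562254239093 0.053718849167755406 0.0737747015992861
leaf x -37.6 [140, 139, 136, 134, 132, 131, 132, 138, 149, 168, 189, 210, 225, 234, 237, 236, 234, 229, 224, 217, 207, 196, 183, 172, 165, 166, 177, 194, 212, 226, 234, 237, 238]
leaf y 37.7 [244, 243, 240, 231, 213, 193, 183, 187, 196, 205, 210, 214, 218, 221, 224, 226, 230, 232, 233, 231, 227, 221, 216, 212, 211, 210, 211, 206, 195, 184, 184, 191, 202]
jA x -37.8 [138, 136, 136, 139, 148, 164, 184, 206, 224, 235, 240, 242, 242, 241, 240, 239, 236, 232, 227, 221, 213, 203, 192, 185, 184, 190, 202, 216, 227, 234, 237, 238, 237]
jA y 17.3 [125, 127, 128, 131, 136, 147, 168, 196, 220, 234, 239, 240, 240, 241, 241, 241, 241, 242, 242, 243, 244, 244, 242, 235, 220, 199, 183, 180, 188, 197, 204, 207, 212]
jB x -37.8 [140, 139, 138, 136, 135, 134, 134, 136, 141, 151, 165, 183, 202, 218, 228, 232, 233, 230, 226, 220, 212, 202, 191, 184, 184, 192, 205, 219, 229, 234, 237, 238, 238]
jB y 60.3 [207, 204, 204, 204, 201, 193, 182, 177, 183, 193, 204, 211, 214, 213, 209, 204, 203, 201, 199, 198, 199, 200, 200, 195, 183, 165, 149, 137, 132, 131, 130, 131, 132]
t 18.92 pos [ 0.5487 -0.0073  0.0515] rpy [-3.1415 -0.     -0.1   ] turn 0.0005 (0.0 rows) shift after turn [-0.0491 -0.0024 -0.    ] rows 1.2 F [-0.1 -0.2 -2.4] w 0.0595 ff 30.0
```

View pics/c1.png

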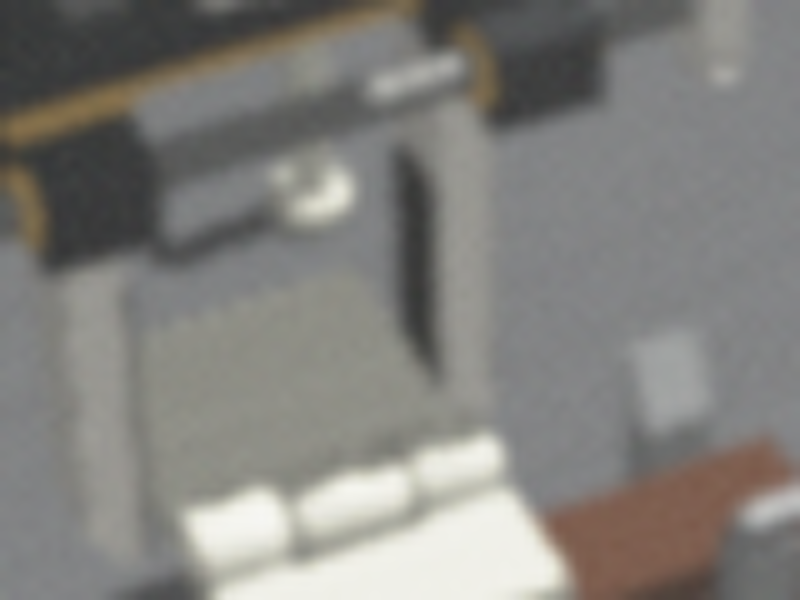

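Collinear in the picture: the knuckles are at (240,530), (355,500) and (460,460), with even gaps. The x estimate is good to about ±0.6 mm, so I'll refine it with a very light touch against the jamb leaf's edge (nominally 1.5 mm ahead).

```bash
for i in 1; do python3 nudge.py '.04 .0005 0 0 0;.04 .0003 0 0 0;.04 0 0 0 0;.04 0 0 0 0;.04 0 0 0 0'; done; python3 nudge.py '.04 .0003 0 0 0;.04 0 0 0 0;.04 0 0 0 0;.04 0 0 0 0' ; python3 nudge.py '.04 .0003 0 0 0;.04 0 0 0 0;.04 0 0 0 0;.04 0 0 0 0'
```

```text
time: 19.38
tool_pos: [0.5495, -0.0074, 0.0515]
ee_rot: [-3.142, -0.0, -0.1]
wrist_force: [-0.2, -0.5, -3.1]
width: 0.0592
finger_force: 30.0
time: 19.72
tool_pos: [0.5498, -0.0074, 0.0515]
ee_rot: [-3.142, -0.0, -0.1]
wrist_force: [0.5, -1.1, -2.9]
width: 0.0597
finger_force: 30.0
time: 20.05
tool_pos: [0.5501, -0.0074, 0.0515]
ee_rot: [-3.142, 0.0, -0.1]
wrist_force: [-0.1, -0.3, -2.4]
width: 0.0596
finger_force: 30.0
```

```bash
python3 nudge.py '.04 .0003 0 0 0;.04 0 0 0 0;.04 0 0 0 0;.04 0 0 0 0' ; python3 nudge.py '.04 .0003 0 0 0;.04 0 0 0 0;.04 0 0 0 0;.04 0 0 0 0';python3 nudge.py '.04 .0003 0 0 0;.04 0 0 0 0;.04 0 0 0 0;.04 0 0 0 0'
```

```text
time: 20.38
tool_pos: [0.5503, -0.0075, 0.0515]
ee_rot: [-3.141, -0.0, -0.1]
wrist_force: [0.2, 0.7, -1.6]
width: 0.0596
finger_force: 30.0
time: 20.72
tool_pos: [0.5507, -0.0075, 0.0515]
ee_rot: [-3.142, -0.0, -0.1]
wrist_force: [-0.1, -0.0, -2.2]
width: 0.0593
finger_force: 30.0
time: 21.05
tool_pos: [0.5509, -0.0075, 0.0515]
ee_rot: [-3.142, 0.0, -0.1]
wrist_force: [0.6, -0.0, -1.8]
width: 0.0595
finger_force: 30.0
```

```bash
python3 prof.py | grep -E "tcp|leaf x|jB x|jA x"; python3 nudge.py '.04 .0004 0 0 0;.04 0 0 0 0;.04 0 0 0 0;.04 0 0 0 0' ; python3 nudge.py '.04 .0004 0 0 0;.04 0 0 0 0;.04 0 0 0 0;.04 0 0 0 0'; python3 prof.py | grep -E "tcp|leaf x|jB x|jA x"
```

```text
tcp -0.051331986476771646 0.0537130763639624 0.07374278732604454
leaf x -35.3 [140, 139, 139, 137, 136, 135, 136, 142, 154, 173, 195, 215, 229, 236, 238, 236, 233, 229, 223, 216, 207, 197, 188, 186, 191, 202, 216, 227, 233, 236, 237, 237, 237]
jA x -37.8 [139, 138, 135, 133, 134, 140, 154, 174, 198, 219, 233, 240, 242, 242, 241, 239, 236, 232, 227, 221, 213, 203, 192, 184, 183, 190, 203, 217, 228, 234, 236, 237, 237]
jB x -37.8 [140, 140, 138, 135, 133, 131, 131, 132, 134, 137, 141, 145, 149, 155, 163, 174, 188, 199, 208, 210, 207, 200, 192, 186, 185, 192, 205, 219, 229, 234, 237, 238, 238]
time: 21.43
tool_pos: [0.551, -0.0075, 0.0514]
ee_rot: [-3.142, 0.001, -0.1]
wrist_force: [-0.9, 0.4, -1.4]
width: 0.0597
finger_force: 30.0
time: 21.77
tool_pos: [0.5514, -0.0075, 0.0514]
ee_rot: [-3.141, 0.001, -0.1]
wrist_force: [-3.1, 0.7, -0.6]
width: 0.0594
finger_force: 30.0
tcp -0.050727802590835 0.05374250874920687 0.0737852946269975
leaf x -34.7 [140, 138, 136, 134, 132, 131, 131, 134, 140, 150, 166, 185, 204, 220, 228, 231, 230, 227, 222, 214, 205, 195, 187, 186, 193, 206, 219, 229, 234, 237, 238, 237, 237]
jA x -37.8 [138, 137, 135, 133, 134, 140, 155, 177, 201, 221, 233, 239, 241, 241, 241, 239, 236, 232, 228, 222, 214, 204, 193, 184, 180, 184, 196, 211, 225, 233, 237, 238, 238]
jB x -37.8 [140, 140, 139, 137, 134, 131, 130, 132, 134, 138, 141, 144, 148, 154, 162, 174, 187, 199, 208, 211, 208, 201, 192, 185, 184, 190, 202, 216, 227, 234, 237, 238, 238]
```

Light contact (3 N) at TCP x ≈ 0.551, and the jamb gave by about 0.3 mm. I'm backing off the 1.5 mm clearance.

```bash
python3 nudge.py '.04 -.0009 0 -.0002 0;.04 -.0008 0 0 0;.04 0 0 0 0;.04 0 0 0 0;.04 0 0 0 0;.04 0 0 0 0;.04 0 0 0 0;.04 0 0 0 0;.04 0 0 0 0'; python3 kn.py; python3 prof.py | grep -vE "jB x|jA x"; python3 go.py .5 0 .0515 -.1005
```

```text
time: 22.57
tool_pos: [0.5501, -0.0074, 0.0516]
ee_rot: [-3.142, -0.0, -0.1]
wrist_force: [-0.8, -0.4, -2.1]
width: 0.0597
finger_force: 30.0
tcp in fixture -52.16 53.72 leaf axis z 0.074
leaf {'-x': ([-20.69, -21.86], 1.0, 0.12)} {'-y': ([39.8, 41.1], 0.87, 0.19), '+y': ([62.1, 64.77], 0.73, 0.16)}
jA {'-x': ([-25.93, -25.52], 0.93, 0.16)} {'-y': ([23.1, 23.16], 0.87, 0.22), '+y': ([36.78, 41.43], 0.67, 0.16)}
jB {'-x': ([-22.33, -22.05], 1.0, 0.08)} {'-y': ([62.39, 64.35], 0.93, 0.16), '+y': ([83.29, 78.7], 0.67, 0.27)}
tcp -0.052198888357721775 0.05368666686065673 0.07396222441236804
leaf x -36.2 [139, 137, 135, 133, 130, 128, 129, 133, 142, 157, 177, 199, 217, 229, 235, 235, 233, 229, 224, 217, 208, 197, 186, 179, 180, 190, 204, 218, 229, 234, 237, 237, 237]
leaf y 37.7 [243, 242, 239, 229, 210, 189, 178, 183, 195, 205, 212, 214, 211, 211, 211, 214, 218, 221, 224, 228, 231, 234, 236, 237, 238, 238, 233, 221, 203, 183, 173, 178, 189]
jA y 17.3 [122, 127, 132, 137, 142, 152, 171, 197, 220, 233, 238, 240, 240, 241, 241, 242, 242, 242, 243, 244, 244, 243, 241, 234, 218, 195, 174, 165, 169, 178, 185, 189, 188]
jB y 60.3 [217, 219, 221, 217, 208, 192, 172, 159, 157, 163, 173, 180, 184, 189, 193, 197, 200, 198, 191, 182, 173, 167, 163, 157, 150, 143, 137, 133, 131, 131, 131, 130, 131]
t 22.67 pos [ 0.5501 -0.0074  0.0517] rpy [-3.1415 -0.     -0.1001] turn 0.0004 (0.0 rows) shift after turn [-0.0505 -0.0024  0.0002] rows 1.2 F [ 0.9 -0.6 -1.2] w 0.0596 ff 30.0
```

```bash
python3 nudge.py '.04 -.0002 0 0 0;.04 0 0 0 0;.04 0 0 0 0;.04 0 0 0 0;.04 0 0 0 0'; python3 -c "
from bench import robot
print(robot.close_job())"
```

```text
time: 23.08
tool_pos: [0.5498, -0.0074, 0.0517]
ee_rot: [-3.141, 0.0, -0.1]
wrist_force: [0.0, 0.2, -2.2]
width: 0.0598
finger_force: 30.0
the job is handed in; nothing more can be done
None
```

I handed the job in at 23 s: the jamb is fully home in both forks with the jaw shut, and the gripper alone holds the leaf between its knuckles, clear of the jamb and with its pin hole lined up to within about half a millimetre by my measurements; the pin and magnet were left alone, and no verdict came back.

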